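# Shut and lock the filter box hatch

## Task

Swing the hatch of the air-filter box shut, push its wing fastener down against the springs and turn it clockwise, seen from above, nearly a quarter turn until it springs up into its locked detent, so that the hatch stays shut by itself when you let go. How far down it must be pushed differs from box to box, so go by feel and do not force the fastener or the buffers under the hatch; leave the things around the box where they are.

Things in the scene. Friction and masses are not known exactly. Their poses are not given: they have to be found in the camera images.
- filter_box: Fixed pale cast-aluminium air-filter box, 190 x 170 mm, top rim 80 mm above the bench. Origin under its centre; x points from its front edge (fastener side, nearer the robot) to the hinge side, y to its left, z up. Air spigot 22 mm long on the +y side. Inside, under the fastener: a slotted catch plate, two spring plungers, two rubber buffers.
- hatch_hinge (a point): Middle of the hatch's hinge line, fixed on the box, 70 mm behind the box's centre and 78 mm up; axes as the box's, the line runs along y. The hatch is a dark plate 4 mm thick, 130 mm wide, its mid-plane through the hinge line, reaching 144 mm from it to the front; it lies inside the rim and can dip about 6 mm below flush. Hinge friction lets it stay at any angle.
- hatch (a joint): Hatch angle, rad: 0 = flush, grows as it swings up, away from the robot; starts 0.35 to 0.8. Shut but unlocked, springs hold it ajar near 0.03; at the fastener 4 N + 1 N/mm (hinge drag 2 N) push it lower. The pin is under the catch plate near -0.025; buffers stop it hard near -0.030. All these levels, and the locked one near 0, shift together by up to 0.043 either way (unseen): go by force.
- wing (a point): Point on the fastener's axis, 28 mm above the hatch's outer face, 115 mm from the hinge line, at mid-width; x along the wing, z along the axis away from the hatch; turns with the wing. Steel wing 42 mm long, 9 mm thick, from 7 to 40 mm above the hatch face, on a flange of 42 mm diameter, 7 mm thick, that turns with it; push on wing or flange, 15 to 25 N at most.
- fastener (a joint): Fastener angle, rad: 0 = wing along the box's x; grows clockwise from above; starts -0.3 to 0.3. The cross pin below (29 x 5 mm, parallel to the wing) enters the catch's slot only between about -0.12 and 0.12, else it lands on the plate, hatch near 0.07. Under the plate it turns freely to the detent notch, middle 1.47; hard stop near 1.65. Let up there, it rises 3 mm into the notch.
- piston: Bare engine piston standing crown up, 55 mm wide, 54 mm high, beside the box; origin under its centre.
- spark_plug: Used spark plug lying beside the box, 77 mm long; origin under its centre.
- tin: Shallow round tin of bolts, 72 mm wide, 37 mm high, beside the box; origin under its centre.
- spanner: Small steel spanner, 150 mm long, 5 mm thick, lying beside the box; origin under its centre.

How it is judged (in metres and radians):
On the way:
1. the hatch is shut and pushed in against its springs, the cross pin through the catch's slot, the fastener not yet turned (z of cross_pin_mid in the frame of catch below -0.0065 m and value of joint fastener below 0.5 rad), for 0.1 s.
At the end, for the whole second after the job is handed in: The hatch rests shut and still, held by the fastener: its cross pin stands up in the detent notch under the catch plate (pin 3 to 7.5 mm below the plate's top, fastener between 1.25 and 1.75 rad) (z of cross_pin_mid in the frame of catch between -0.0075 and -0.003 m and value of joint fastener between 1.25 and 1.75 rad and velocity of joint hatch between -0.02 and 0.02 rad/s); the robot touches nothing.
It fails at once if the fastener is forced: more than 30 N between its cross pin and the catch, or more than 8 N of the hatch on either of the two buffers (about 30 N of push in all) (contact force between cross_pin and catch above 30 N or contact force between any of buffer0, buffer1 and hatch above 8 N).
It fails at once if a thing beside the box is moved more than 20 mm (distance of any of piston, spark_plug, tin, spanner from where it was at the start of the episode above 0.02 m).
It also fails if it takes over 64 s, if anything falls off the work surface, if the arm or the gripper's body presses on something with over 40 N, if the wrist force passes 120 N, or if a joint passes its speed limit or range.

## Robot

A 6-joint arm with a two-finger parallel gripper is mounted at the origin on a cart in front of the work surface, level with it; the furniture and walls round the work are solid. World frame = base frame: x ahead of the robot, y to its left, z up, the work surface at z = 0. Lengths are in m, angles in degrees, forces in N, time in s.
With the tool pointing down it reaches from about 0.325 to 0.9 m from the base axis. Payload 6.1 kg.
Tool frame: the origin (TCP) lies on the mounting face of the last link; the fingertips stand tips_ahead ahead of it and the grasp point (between the pads) lies 164 mm ahead of it (tips_ahead is the distance from the TCP to the fingertips, in m); z points along the fingers, y is the direction in which the jaws open and shut (so a half turn about z gives the same grasp; the last joint's range is limited). The gripper opens to 87 mm and grips with 3 to 60 N. Pads are 19 mm wide; open, the fingers measure 117 mm over their backs; the gripper's body (75 mm by 190 mm) begins 51 mm behind the grasp point.
Start: joints at [-72.313, 12.628, 87.462, -0, 79.91, -7.225], TCP at [0.263, -0.567, 0.405] pointing down, gripper open.
Joint ranges: [-170.65, 170.65], [-52.31, 119.04], [5.05, 147.46], [-71.25, 251.25], [11.57, 151.72], [-153.62, 153.62]. Speed limits (degrees/s): [147.25, 147.25, 172.46, 180, 180, 180].

## Interface

Orientations are given as [roll, pitch, yaw] about the fixed x, y, z axes, in that order (R = Rz(yaw) Ry(pitch) Rx(roll)).
In Python, from cell import * gives the robot as it stands. Calls block until the motion is done:
- move_to(position, orientation): joint-space move of the TCP to a pose.
- move_straight(position, rotation=None, max_speed=0.15, contact_N=None): straight line of the TCP; rotation=None keeps the orientation; max_speed is the mean speed in m/s. With contact_N (N) it stops when the force on the tool has changed by that much, and returns True; else False.
- goto_joints(angles): joint-space move.
- release() and grab(grip_force=None): open the fingers fully, or close them until they stop; grip_force is the grip in N (None keeps the last).
- pause(seconds).
- solve_ik(position, orientation): joint angles nearest the present ones, or None.
- read_state(): the state.
- capture(name): name is "side" or "top" or "wrist"; returns a dict with "img" (400x640x3 uint8, red, green, blue), "range_z" (400x640 float32, m along the optical axis (not along the pixel's ray), 0 where there is no reading), "fovy" (degrees; the focal length in pixels is half the picture's height over the tangent of half this angle, whatever the lens; pixels are square), "cx", "cy" (the principal point, pixels), "k1" (the pictures are not rectified: a ray, as slopes to the right and down, at radius r is drawn at 1 + k1 r^2 times it, then the intrinsics apply), "eye" and "attitude" of the camera in the world. Camera axes: x right, y up, looking along -z (the intrinsics and any distortion apply to the point x, -y, -z); pixel columns grow to the right and rows downward; lengths in m; the calibration is good to about 2 mm. A picture is of the moment at which its call begins.
A pose or a line that the arm cannot do raises Unreachable and nothing moves.
- sign_off(): hands the job in, once; it reports no verdict.
The state is a dict: "time": time; "qpos": joint angles; "qvel": joint speeds; "joint_torque": joint torques, N m; "position": TCP position; "tcp_rot": TCP orientation; "force": force on the tool from outside, world axes, zero at the start; "moment": the same for the moment, N m; "width": finger opening in m.
Only numpy, scipy, OpenCV 4.12 (cv2) and the standard library are available. Lean on these libraries where they do the work, as an engineer would, in place of code of your own. Each camera call takes 0.05 s, during which the arm holds its last target.

## Working session

There is one attempt and no reset: what is moved stays moved. The work goes in short steps, each a Python script; the robot and the scene stay as the last script left them, time stands still between calls to the robot, and variables do not carry over. Pictures are saved under pics/ and viewed, and the job is handed in when it is done.

```bash
mkdir -p pics; ls; python3 - <<'E'
from cell import *
import cv2,numpy as np
print(read_state())
for n in ["side","top","wrist"]:
    c=capture(n); cv2.imwrite(f"pics/{n}0.png",c["img"][:,:,::-1])
    np.savez(f"{n}0.npz",**c)
    print(n,{k:v for k,v in c.items() if k not in("img","range_z")},(c["range_z"]>0).mean())
E
```

```text
pics
{'time': 0.0, 'qpos': array([-7.23104260e+01,  1.26766163e+01,  8.75252945e+01,  8.43691611e-04,
        7.99090360e+01, -7.22337632e+00]), 'qvel': array([-0.09734385, -0.05916855, -0.06242364,  0.01442218,  0.06847762,
       -0.08596255]), 'joint_torque': array([ 8.20844252e-04, -4.94606352e+01, -3.87382579e+01,  6.98523922e-02,
        5.72483847e-02, -1.54486715e-04]), 'position': array([ 0.26321005, -0.56658486,  0.40362639]), 'tcp_rot': array([-1.79890038e+02, -1.47739816e-02,  2.49127875e+01]), 'force': array([ 0.41344381, -0.72584992, -0.62227179]), 'moment': array([-0.00969989,  0.0007221 , -0.02697496]), 'width': 0.08706652239044053}
side {'fovy': 42.84427881608044, 'cx': 325.29089855888174, 'cy': 200.52491851193417, 'k1': -0.1013883849682532, 'eye': array([0.45131245, 0.87812619, 0.76617462]), 'attitude': array([  51.36287796,    0.81645173, -169.90603468])} 0.99594140625
top {'fovy': 54.02384038108561, 'cx': 324.60686438222, 'cy': 200.44646456808357, 'k1': -0.04487655135132682, 'eye': array([0.46210169, 0.01703187, 0.94571816]), 'attitude': array([  8.95241481,   0.38564221, -89.25284693])} 0.99601171875
wrist {'fovy': 66.75453365563794, 'cx': 321.0574574336064, 'cy': 200.342401609249, 'k1': -0.056287038737793976, 'eye': array([ 0.32516849, -0.53766197,  0.38300429]), 'attitude': array([-14.61008982,   0.15594537, -65.08082796])} 0.98301171875
```

View pics/top0.png

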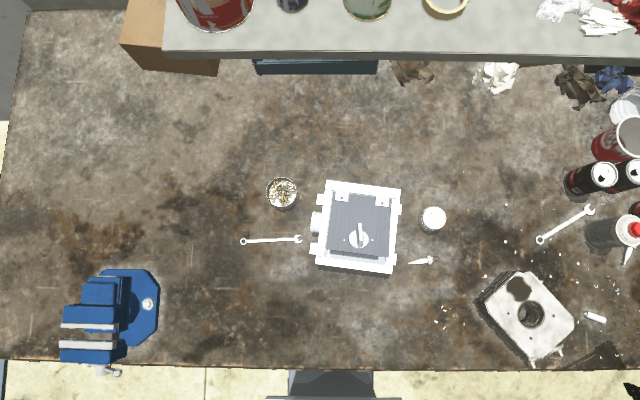

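View pics/side0.png

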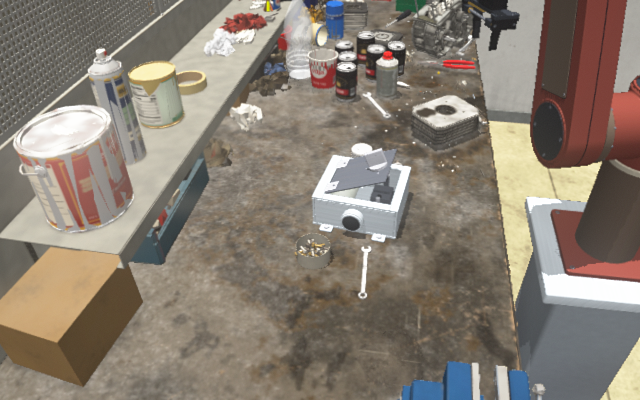

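The top view shows the box near (357,228), with the fastener at (359,237). The tin is at (282,193), the spanner at (271,240), the piston at (433,218) and the plug at (421,261). In the side view the hatch stands ajar. Next I'll measure with the depth data.

```bash
cat > h.py <<'E'
import numpy as np,cv2
from scipy.spatial.transform import Rotation as R
def cloud(c):
    h,w=c["range_z"].shape
    f=h/2/np.tan(np.radians(float(c["fovy"]))/2)
    u,v=np.meshgrid(np.arange(w),np.arange(h))
    K=np.array([[f,0,float(c["cx"])],[0,f,float(c["cy"])],[0,0,1]])
    p=np.stack([u,v],-1).reshape(-1,1,2).astype(np.float64)
    s=cv2.undistortPoints(p,K,np.array([float(c["k1"]),0,0,0]),None,None).reshape(h,w,2)
    z=c["range_z"].astype(float)
    pc=np.stack([s[...,0]*z,-s[...,1]*z,-z],-1)
    return pc@R.from_euler('xyz',c["attitude"],degrees=True).as_matrix().T+c["eye"]
E
python3 - <<'E'
from h import *
for n in ["top","side"]:
    c=dict(np.load(n+"0.npz")); P=cloud(c); z=P[...,2]
    ok=(c["range_z"]>0)
    roi=ok&(P[...,0]>.25)&(P[...,0]<.65)&(abs(P[...,1])<.3)
    print(n,"bench z",np.median(z[roi&(abs(z)<.015)]))
    m=roi&(z>.072)&(z<.085)
    k,l,s,_=cv2.connectedComponentsWithStats(m.astype(np.uint8),connectivity=8)[0:4]
    print(s)
    m=roi&(z>.025)
    k,l,s,_=cv2.connectedComponentsWithStats(m.astype(np.uint8))
    for i in range(1,k):
        if s[i,4]>60:
            q=P[l==i]; print(s[i],q.min(0).round(3),q.max(0).round(3),cv2.minAreaRect(q[:,:2].astype(np.float32)))
E
python3 - <<'E'
import cv2
a=cv2.imread('pics/top0.png')[165:290,230:460];cv2.imwrite('pics/topc.png',cv2.resize(a,None,fx=3.4,fy=3.4,interpolation=cv2.INTER_CUBIC))
a=cv2.imread('pics/side0.png')[130:310,280:430];cv2.imwrite('pics/sidec.png',cv2.resize(a,None,fx=3.3,fy=3.3,interpolation=cv2.INTER_CUBIC))
E
```

```text
top bench z 0.0008325388736437067
[[     0      0    640    400 253396]
 [   315    180     86     95   2601]
 [   336    194      1      1      1]
 [   334    197      1      1      1]
 [   383    201      1      1      1]]
[ 310  180   91   95 6291] [ 0.438 -0.144  0.025] [0.646 0.057 0.172] ((0.5438834428787231, -0.040436722338199615), (0.19575104117393494, 0.19013507664203644), 83.10765075683594)
[278 186  19  23 159] [0.587 0.092 0.025] [0.64  0.135 0.04 ] ((0.6131893396377563, 0.11403665691614151), (0.04243526980280876, 0.053949471563100815), 87.85692596435547)
[420 206  27  25 516] [ 0.539 -0.256  0.025] [ 0.593 -0.2    0.058] ((0.5659366250038147, -0.22755025327205658), (0.054353222250938416, 0.05570652335882187), 1.4008122682571411)
side bench z -0.00015091040541698186
[[     0      0    640    400 254363]
 [   312    155     99     60   1637]]
[ 312  143   99   88 5976] [ 0.435 -0.256  0.025] [0.644 0.061 0.171] ((0.5342064499855042, -0.09458780288696289), (0.3112986087799072, 0.19071893393993378), 83.1368408203125)
[302 233  28  12 115] [0.59  0.091 0.025] [0.65  0.115 0.039] ((0.6188433170318604, 0.1014038473367691), (0.019806701689958572, 0.060591381043195724), 83.16606140136719)
[298 241  34  21 326] [0.584 0.109 0.025] [0.648 0.166 0.037] ((0.616441011428833, 0.13818636536598206), (0.05512126535177231, 0.0636175200343132), 85.25045776367188)
```

View pics/topc.png

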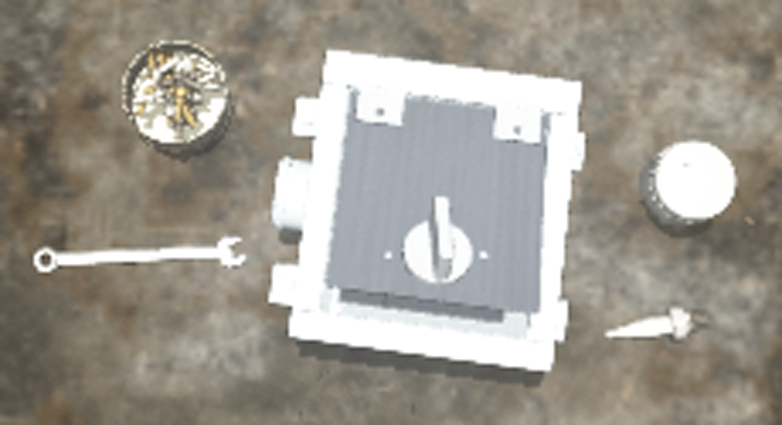

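View pics/sidec.png

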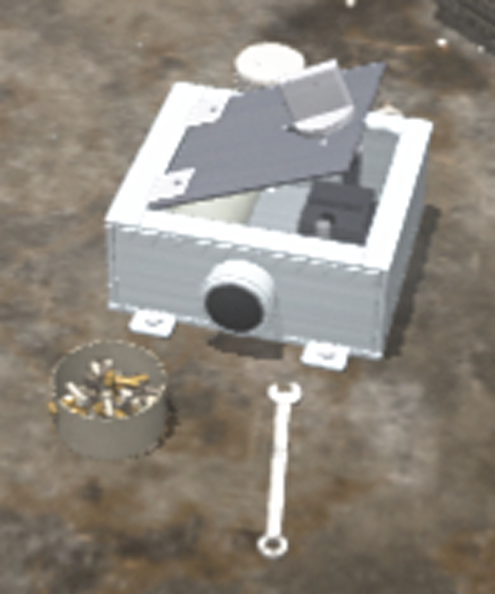

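The crops show the box's outline, the hatch raised about half a radian and the wing roughly along the hatch's long axis. Next I'll fit the rim, the hatch plane and the wing.

```bash
cat > fit.py <<'E'
from h import *
import sys
tag=sys.argv[1] if len(sys.argv)>1 else "0"
ps=[];cs=[]
for n in ["top","side"]:
    c=dict(np.load(n+tag+".npz")); P=cloud(c)
    m=(c["range_z"]>0)&(abs(P[...,0]-.54)<.13)&(abs(P[...,1]+.04)<.14)
    p=P[m];ps.append(p)
    rim=p[(abs(p[:,2]-.08)<.004)&(p[:,1]>-.18)]
    if n=="top": rr=rim
    print(n,cv2.minAreaRect(rim[:,:2].astype(np.float32)), np.median(rim[:,2]))
E
python3 fit.py
python3 - <<'E'
from h import *
for n in ["top","side"]:
    c=dict(np.load(n+"0.npz")); P=cloud(c)
    m=(c["range_z"]>0)&(abs(P[...,0]-.54)<.13)&(abs(P[...,1]+.04)<.14)
    p=P[m]; rim=p[(abs(p[:,2]-.08)<.003)]
    # robust side edges: in box frame percentiles
    (cx,cy),(w,h),a=cv2.minAreaRect(rim[:,:2].astype(np.float32))
    for yaw in [np.radians(a-90)]:
        ex=np.array([np.cos(yaw),np.sin(yaw)]);ey=np.array([-ex[1],ex[0]])
        q=p[:,:2]-[cx,cy]; X=q@ex;Y=q@ey;Z=p[:,2]
        # hatch points
        hm=(Z>.088)&(Z<.16)&(abs(Y)<.075)
        pts=p[hm];n_=None;keep=np.ones(len(pts),bool)
        A=np.c_[X[hm],Y[hm],np.ones(hm.sum())]
        rng=np.random.default_rng(0);best=0
        for _ in range(500):
            i=rng.choice(len(A),3,False)
            try: s=np.linalg.solve(A[i],Z[hm][i])
            except Exception: continue
            k=(abs(A@s-Z[hm])<.0025).sum()
            if k>best: best=k;bs=s
        k=abs(A@bs-Z[hm])<.003
        s=np.linalg.lstsq(A[k],Z[hm][k],rcond=None)[0]
        print(n,"yaw",a-90,"c",cx,cy,"plane",s,"angle",np.arctan(-s[0]),k.sum(),"x at z=.080",(.080-s[2])/s[0], "Xrange",X[hm][k].min(),X[hm][k].max(),"Y",Y[hm][k].min(),Y[hm][k].max())
        d=(Z-(X*s[0]+Y*s[1]+s[2]))/np.hypot(1,s[0])
        wm=(d>.015)&(d<.05)&(Z>.09)&(abs(Y)<.06)&(X<.05)
        print("wing pts",wm.sum(),d[wm].max())
        t=wm&(d>.035)
        print("wing top rect XY",cv2.minAreaRect(np.c_[X,Y][t].astype(np.float32)),np.c_[X,Y][t].mean(0), t.sum())
        fm=(d>.005)&(d<.012)&(abs(Y)<.06)&(X<.05)&(Z>.09)
        print("flange",fm.sum(),np.c_[X,Y,Z][fm].mean(0))
E
```

```text
top ((0.5426310896873474, -0.05021364986896515), (0.17048540711402893, 0.1901911050081253), 83.1748275756836) 0.08078766958375971
side ((0.5396506786346436, -0.04991239309310913), (0.17499755322933197, 0.19060726463794708), 83.29766845703125) 0.07944020781842087
top yaw -6.825172424316406 c 0.5426310896873474 -0.05021364986896515 plane [-4.37906746e-01  4.27602770e-04  1.12309283e-01] angle 0.41275179027314385 2777 x at z=.080 0.07378119440373734 Xrange -0.061795072731747495 0.06152392430624287 Y -0.06480351894433893 0.06520710962179287
wing pts 129 0.042054428804057534
wing top rect XY ((-0.020027004182338715, 0.00023542437702417374), (0.037283025681972504, 0.00938018225133419), 10.445733070373535) [-0.02032403  0.0004383 ] 86
flange 183 [-0.03404341  0.0010945   0.13516177]
side yaw -6.70233154296875 c 0.5396506786346436 -0.04991239309310913 plane [-0.44132006 -0.00241331  0.11122089] angle 0.41561228397121863 1245 x at z=.080 0.07074431971082137 Xrange -0.061929981703920146 0.060139012658485924 Y -0.06792390281726865 0.06775254581356753
wing pts 222 0.042119945587484046
wing top rect XY ((-0.01984439045190811, 0.0018865084275603294), (0.03824712708592415, 0.010049049742519855), 12.215298652648926) [-0.02017807  0.00165064] 66
flange 106 [-0.03299938  0.00785112  0.13431106]
```

```bash
python3 - <<'E'
import cell
print([x for x in dir(cell) if x[0]!='_'])
print(getattr(cell,'tips_ahead',None))
from cell import *
import numpy as np
for yaw in [-6.8+90,-6.8-90,-6.8+100,-6.8-80, 83.2-84, -97-84]:
  for a in (0,):
    q=solve_ik([.5,-.045,.3],[180,0,yaw]); print(yaw,None if q is None else np.round(q,1))
E
```

```text
['Unreachable', 'capture', 'goto_joints', 'grab', 'move_straight', 'move_to', 'pause', 'read_state', 'release', 'sign_off', 'solve_ik', 'tips_ahead']
0.1822
83.2 [-14.2   1.7 111.3  -0.   67.   -7.4]
-96.8 None
93.2 [-14.2   1.7 111.3   0.   67.  -17.4]
-86.8 None
-0.7999999999999972 [-14.2   1.7 111.3  -0.   67.   76.6]
-181 [ -14.2    1.7  111.3    0.    67.  -103.2]
```

View pics/wrist0.png

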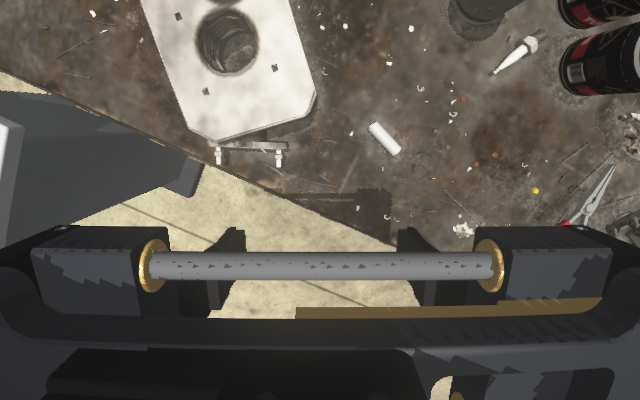

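```bash
cat >> h.py <<'E'
YAW=np.radians(-6.77); C=np.array([.541,-.050])
EX=np.array([np.cos(YAW),np.sin(YAW)]);EY=np.array([-EX[1],EX[0]])
def bx(x,y,z): return np.r_[C+x*EX+y*EY,z]
def tob(p): d=p[...,:2]-C; return np.stack([d@EX,d@EY,p[...,2]],-1)
E
python3 - <<'E'
from h import *
from cell import *
T=tips_ahead; yaw=83.23
print(read_state()['time'])
move_to(bx(-.045,-.042,.165+T),[180,0,yaw]); grab(10)
s=read_state();print(s['time'],s['force'],s['position'],s['width'])
print(move_straight(bx(-.045,-.042,.105+T),max_speed=.05,contact_N=8))
s=read_state();print(s['time'],s['force'],s['position'][2]-T)
print(move_straight(bx(-.045,-.042,.076+T),max_speed=.02,contact_N=6))
s=read_state();print(s['time'],s['force'],s['position'][2]-T)
for n in ["side","top"]:
    c=capture(n); cv2.imwrite(f"pics/{n}1.png",c["img"][:,:,::-1]); np.savez(n+"1.npz",**c)
E
python3 - <<'E'
import cv2,numpy as np
a=cv2.imread('pics/top1.png')[165:290,250:460];b=cv2.imread('pics/side1.png')[90:290,280:480]
a=cv2.resize(a,(600,357));b=cv2.resize(b,(357,357));cv2.imwrite('pics/c1.png',cv2.resize(np.hstack([a,b]),None,fx=.83,fy=.83))
E
```

```text
0.15
3.6083 [-0.24022136 -0.31802416  0.5824957 ] [ 0.49135681 -0.08639553  0.34719299] 0.00041704706541936814
False
4.9583 [0.37699086 0.3281374  0.11245573] 0.10529538397976781
True
6.0333 [ 0.03022082 -0.83686832  3.2176825 ] 0.08140601291672392
```

View pics/c1.png

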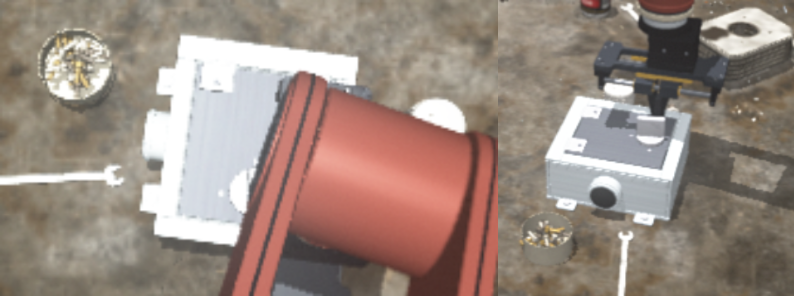

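The hatch is now shut, with the contact at z≈81 mm. I'll back off and view the wing from the wrist and top cameras.

```bash
python3 - <<'E'
from h import *
from cell import *
T=tips_ahead; yaw=83.23
move_straight(bx(-.045,-.042,.15+T),max_speed=.15)
release()
move_to(bx(-.045,-.13,.21+T),[180,0,yaw])
c=capture("wrist");cv2.imwrite("pics/wrist2.png",c["img"][:,:,::-1]); np.savez("wrist2.npz",**c)
print(read_state()['time'],c['eye'])
P=cloud(c);B=tob(P);ok=c["range_z"]>0
m=ok&(abs(B[...,0]+.045)<.06)&(abs(B[...,1])<.06)
for lo,hi in [(.11,.135),(.084,.098)]:
    k=m&(B[...,2]>lo)&(B[...,2]<hi)
    q=B[k];print(lo,k.sum(),q.mean(0),q[:,2].max(),cv2.minAreaRect(q[:,:2].astype(np.float32)))
top=m&(B[...,2]>B[m][:,2].max()-.004);q=B[top];print('top',top.sum(),q.mean(0),cv2.minAreaRect(q[:,:2].astype(np.float32)))
pl=ok&(abs(B[...,1]-.045)<.015)&(B[...,0]>-.07)&(B[...,0]<.03);q=B[pl]
print(np.linalg.lstsq(np.c_[q[:,:2],np.ones(len(q))],q[:,2],rcond=None)[0])
E
```

```text
8.8167 [ 0.48874009 -0.10618504  0.37180882]
0.11 802 [-0.04193749 -0.00012676  0.12063551] 0.12495646785261219 ((-0.04204106330871582, 0.0010888930410146713), (0.04165197163820267, 0.00969898235052824), 9.182961463928223)
0.084 1390 [-0.04664679 -0.00284908  0.08862455] 0.0979585415032469 ((-0.04264650493860245, -0.009674344211816788), (0.09968496114015579, 0.058317407965660095), 89.80001831054688)
top 533 [-0.0427423   0.00061243  0.122332  ] ((-0.04227291792631149, 0.000997748225927353), (0.04035826027393341, 0.008245824836194515), 9.422595977783203)
[-0.02823906 -0.01768886  0.08194856]
```

View pics/wrist2.png

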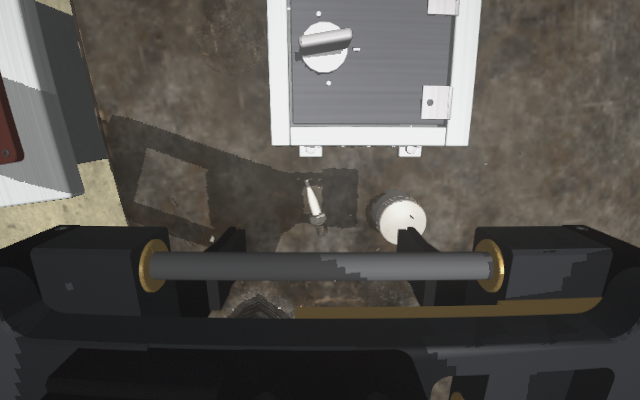

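The wing is at (325,40), about 9° counter-clockwise, so f≈-0.16 and the pin is resting on the plate. That must be turned to 0 before pushing down. First I'll grip the wing lightly and settle the tips on the flange.

```bash
cat >> h.py <<'E'
DX=[.001,.001]
def pose(th,h,f,dx=None,T=.1822):
    """tool pose: hatch angle th, tips h above hatch face, fastener f (rad, cw)"""
    dx=DX if dx is None else dx
    Rb=R.from_euler('z',YAW)*R.from_euler('y',th)
    u=np.array([-np.cos(th),0,np.sin(th)]);n=np.array([np.sin(th),0,np.cos(th)])
    p=np.array([.070,0,.078])+.115*u+(.002+h+T)*n+np.array([dx[0],dx[1],0])
    Rt=Rb*R.from_euler('z',np.pi/2-f)*R.from_euler('x',np.pi)
    return bx(*p),list(Rt.as_euler('xyz',degrees=True))
def st(s,lab=''):
    F=s['force'];f=[F[:2]@EX,F[:2]@EY,F[2]]
    print(lab,'t%.2f'%s['time'],'F(box)',np.round(f,1),'Mz%.2f'%s['moment'][2],'tipz%.4f'%(s['position'][2]-.1822),'w%.4f'%s['width'],flush=True)
    return f
E
python3 - <<'E'
from h import *
from cell import *
p,r=pose(.028,.06,-.16); print(p,r); move_to(p,r)
p,r=pose(.028,.0105,-.16); print(move_straight(p,r,max_speed=.08,contact_N=6)); st(read_state(),'at')
grab(6); st(read_state(),'grab')
p,r=pose(.028,.003,-.16); print(move_straight(p,r,max_speed=.01,contact_N=4)); st(read_state(),'down')
c=capture("side");cv2.imwrite("pics/side3.png",cv2.resize(c["img"][90:290,280:480,::-1],None,fx=2.8,fy=2.8))
E
```

```text
[ 0.50425848 -0.04463133  0.32532386] [np.float64(-178.41619870664692), np.float64(-0.2555587549004067), np.float64(92.39379234382741)]
False
at t10.22 F(box) [-0.3  0.  -0.1] Mz-0.02 tipz0.0938 w0.0870
grab t11.04 F(box) [ 4.6  1.7 -2. ] Mz0.02 tipz0.0940 w0.0420
True
down t11.31 F(box) [-0.5  0.4  3.7] Mz-0.06 tipz0.0937 w0.0418
```

View pics/side3.png

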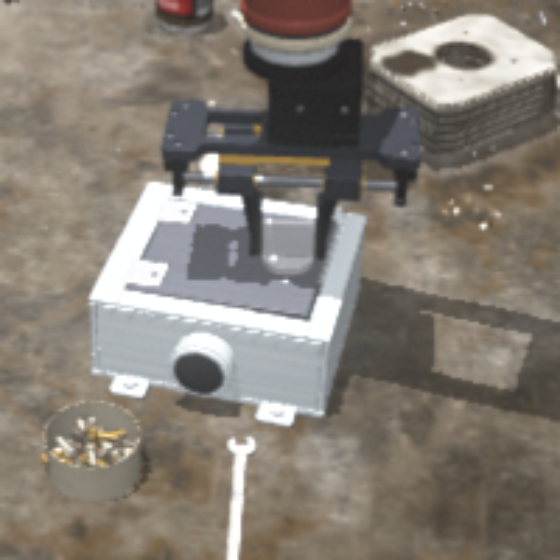

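The jaws closed along the wing's length (width 42 mm), so my yaw convention was 90° out. I'll release and regrip across the 9 mm thickness.

```bash
sed -i "s|np.pi/2-f)|np.pi-f)|" h.py
python3 - <<'E'
from h import *
from cell import *
release()
p,r=pose(.028,.0105,-.16); pos=read_state()['position']
move_straight(pos+[0,0,.06],max_speed=.15)
p,r=pose(.028,.055,-.16); print(np.round(solve_ik(p,r),1)); move_to(p,r)
p,r=pose(.028,.0115,-.16); print(move_straight(p,r,max_speed=.08,contact_N=6)); st(read_state(),'at')
grab(6); st(read_state(),'grab')
p,r=pose(.028,.003,-.16); print(move_straight(p,r,max_speed=.01,contact_N=5)); st(read_state(),'down')
c=capture("side");cv2.imwrite("pics/side4.png",cv2.resize(c["img"][90:290,280:480,::-1],None,fx=2.8,fy=2.8))
E
```

```text
[ -13.9    1.4  109.2   -0.2   71.  -106.3]
False
at t15.00 F(box) [-0.1  0.5  0.9] Mz0.02 tipz0.0946 w0.0870
grab t16.23 F(box) [ 0.9 -1.2 -0. ] Mz0.03 tipz0.0947 w0.0088
True
down t16.50 F(box) [-0.1 -0.1  3.6] Mz0.04 tipz0.0945 w0.0093
```

View pics/side4.png

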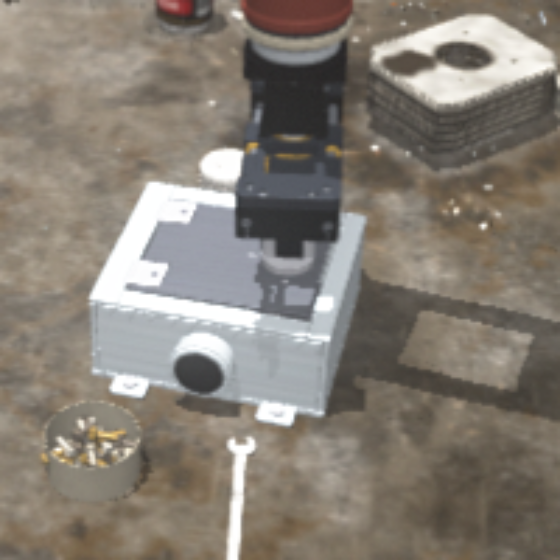

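The grip is now across the wing (width 9 mm). Next I'll turn to f=0, then go down in steps by force.

```bash
python3 - <<'E'
from h import *
from cell import *
grab(10)
h=.0112
for f in (-.08,0.0):
    p,r=pose(.028,h,f); move_straight(p,r,max_speed=.05); st(read_state(),'f%.2f'%f)
# slide tips down to the flange / push down
th=.028
for i in range(14):
    th-=.0065
    p,r=pose(th,h,0.0); c=move_straight(p,r,max_speed=.01,contact_N=9); F=st(read_state(),'th%.4f %s'%(th,c))
    if F[2]>11 or c: break
E
```

```text
f-0.08 t17.02 F(box) [ 0.4 -1.6  4.6] Mz-0.07 tipz0.0944 w0.0089
f0.00 t17.27 F(box) [-0.5 -0.8  4.5] Mz-0.02 tipz0.0944 w0.0093
th0.0215 False t17.57 F(box) [-0.1 -0.9  3.9] Mz0.01 tipz0.0936 w0.0086
th0.0150 False t17.87 F(box) [-0.1  0.7  3.9] Mz-0.05 tipz0.0930 w0.0089
th0.0085 False t18.17 F(box) [-1.2 -0.4  5.1] Mz0.03 tipz0.0923 w0.0089
th0.0020 False t18.47 F(box) [-0.9 -0.9  5.6] Mz0.03 tipz0.0916 w0.0090
th-0.0045 False t18.77 F(box) [-1.7 -1.4  6. ] Mz0.02 tipz0.0909 w0.0092
th-0.0110 False t19.07 F(box) [-0.9 -0.6  6.6] Mz0.03 tipz0.0902 w0.0089
th-0.0175 False t19.37 F(box) [-1.5 -0.9  8. ] Mz0.03 tipz0.0895 w0.0092
th-0.0240 False t19.67 F(box) [-1.4 -0.2  8.7] Mz-0.00 tipz0.0888 w0.0093
th-0.0305 False t19.97 F(box) [-2.2 -0.7  8.6] Mz0.03 tipz0.0881 w0.0088
th-0.0370 False t20.27 F(box) [-3.5  0.1 10.1] Mz0.07 tipz0.0877 w0.0089
th-0.0435 False t20.57 F(box) [-2.9 -0.3 11.4] Mz0.04 tipz0.0872 w0.0089
```

```bash
python3 - <<'E'
from h import *
from cell import *
h=.0112; th=-.0435; dx=[.0005,.001]
for i in range(16):
    th-=.0035
    p,r=pose(th,h,0.0,dx); c=move_straight(p,r,max_speed=.008,contact_N=5); F=st(read_state(),'th%.4f %s'%(th,c))
    if F[2]>15.5 or c: break
c=capture("side");cv2.imwrite("pics/side5.png",cv2.resize(c["img"][120:250,310:440,::-1],None,fx=4,fy=4))
E
```

```text
th-0.0470 False t20.88 F(box) [-1.4  0.5 12.9] Mz0.01 tipz0.0870 w0.0091
th-0.0505 False t21.12 F(box) [-2.   0.4 12.8] Mz0.03 tipz0.0868 w0.0087
th-0.0540 False t21.38 F(box) [-1.6  0.6 13.4] Mz0.05 tipz0.0864 w0.0091
th-0.0575 False t21.62 F(box) [-1.7  0.3 13.2] Mz0.04 tipz0.0861 w0.0092
th-0.0610 False t21.88 F(box) [-2.7  0.6 13.2] Mz0.06 tipz0.0857 w0.0088
th-0.0645 False t22.12 F(box) [-2.1  0.8 13.3] Mz0.02 tipz0.0853 w0.0089
th-0.0680 False t22.38 F(box) [-1.7 -0.  12.9] Mz0.02 tipz0.0849 w0.0087
th-0.0715 False t22.62 F(box) [-1.2  0.2 13.5] Mz0.06 tipz0.0845 w0.0087
th-0.0750 False t22.88 F(box) [-0.7  0.8 13.8] Mz0.08 tipz0.0842 w0.0087
th-0.0785 False t23.12 F(box) [-0.5  1.  14.6] Mz0.05 tipz0.0838 w0.0092
th-0.0820 False t23.38 F(box) [-2.3  1.3 15.7] Mz0.05 tipz0.0835 w0.0088
```

View pics/side5.png

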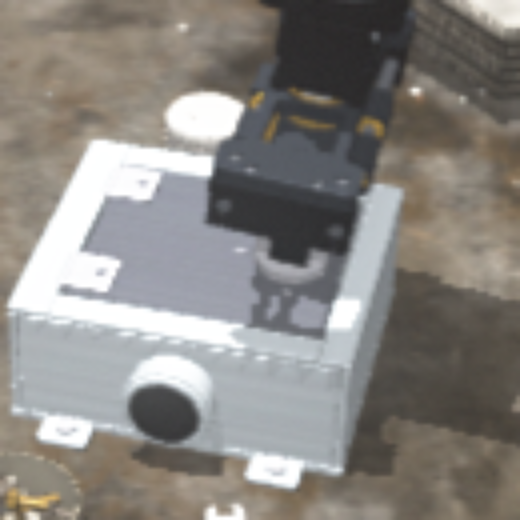

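Plateau at 13 N was the pads sliding onto the flange. The push is now rising, so I'll keep going to firm contact, at about 18 N.

```bash
python3 - <<'E'
from h import *
from cell import *
th=-.045; h=.0069; dx=[.0003,.001]
for i in range(14):
    p,r=pose(th,h,0.0,dx); c=move_straight(p,r,max_speed=.008,contact_N=5); pause(.05); F=st(read_state(),'h%.4f %s'%(h,c))
    if F[2]>17.8 or c: break
    h-=.0003
E
```

```text
h0.0069 False t24.49 F(box) [-1.3 -0.1 15.1] Mz0.03 tipz0.0837 w0.0089
h0.0066 False t24.79 F(box) [-1.8  1.3 18.1] Mz0.02 tipz0.0836 w0.0088
```

The stiffness has jumped and the tip height gives hatch ≈ -0.03, so it's on the buffers with about 18 N in total. Now I'll turn clockwise in steps, watching forces.

```bash
python3 - <<'E'
from h import *
from cell import *
th=-.03; h=.0049; dx=np.array([.0003,.001])
f=0
while f<1.469:
    f=min(f+.15,1.47)
    p,r=pose(th,h,f,dx); c=move_straight(p,r,max_speed=.03,contact_N=8); s=read_state();F=st(s,'f%.2f %s h%.4f'%(f,c,h))
    if c or abs(s['moment'][2])>.5: print('STOP');break
    if F[2]>19: h-=-.0002
    if F[2]<15.5: h-=.0002
    for k in (0,1):
        if abs(F[k])>2.5: dx[k]+=np.sign(F[k])*.0002
np.save('dx.npy',np.r_[dx,h,f])
c=capture("side");cv2.imwrite("pics/side6.png",cv2.resize(c["img"][120:250,310:440,::-1],None,fx=4,fy=4))
E
```

```text
f0.15 False h0.0049 t25.09 F(box) [-2.3  0.9 16.4] Mz0.02 tipz0.0837 w0.0090
f0.30 False h0.0049 t25.39 F(box) [-3.5  1.9 16.8] Mz-0.04 tipz0.0837 w0.0085
f0.45 False h0.0049 t25.69 F(box) [-2.3  0.7 15.2] Mz-0.05 tipz0.0837 w0.0087
f0.60 False h0.0047 t25.99 F(box) [-3.5  1.5 16.8] Mz0.03 tipz0.0837 w0.0092
f0.75 False h0.0047 t26.29 F(box) [-1.4  1.5 16.2] Mz-0.03 tipz0.0837 w0.0090
f0.90 False h0.0047 t26.59 F(box) [-0.9  1.5 15.4] Mz-0.01 tipz0.0837 w0.0090
f1.05 False h0.0045 t26.89 F(box) [-3.   1.2 17.5] Mz-0.01 tipz0.0837 w0.0088
f1.20 False h0.0045 t27.19 F(box) [-2.3  1.2 17.8] Mz-0.07 tipz0.0837 w0.0090
f1.35 False h0.0045 t27.49 F(box) [-1.   0.8 16.3] Mz-0.05 tipz0.0837 w0.0089
f1.47 False h0.0045 t27.76 F(box) [-1.2  2.1 16.5] Mz-0.03 tipz0.0837 w0.0090
```

View pics/side6.png

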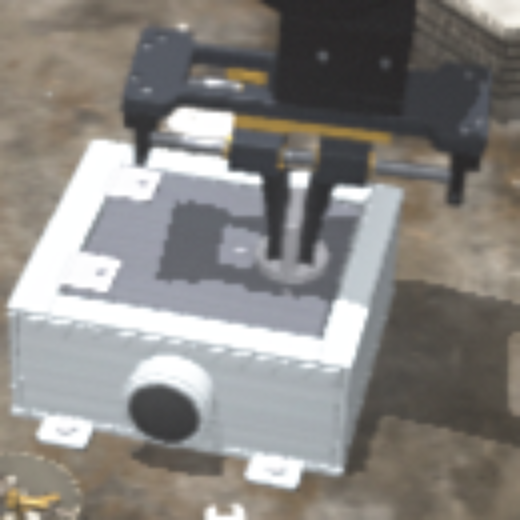

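It turned freely with near-zero torque, and the picture shows the wing now across the box. Next I'll let up slowly, watching for the detent.

```bash
python3 - <<'E'
from h import *
from cell import *
d=np.load('dx.npy');dx=d[:2];h=d[2];f=1.47;th=-.03
for i in range(20):
    h+=.0005
    p,r=pose(th,h,f,dx); move_straight(p,r,max_speed=.01); F=st(read_state(),'h%.4f'%h)
    if F[2]<-2.5: break
np.save('dx.npy',np.r_[dx,h,f])
E
```

```text
h0.0050 t28.06 F(box) [ 1.   1.9 13.1] Mz-0.01 tipz0.0837 w0.0090
h0.0055 t28.31 F(box) [3.6 1.9 9.6] Mz0.01 tipz0.0838 w0.0090
h0.0060 t28.56 F(box) [3.6 1.  8. ] Mz-0.03 tipz0.0841 w0.0092
h0.0065 t28.81 F(box) [5.4 1.3 6.3] Mz0.01 tipz0.0844 w0.0089
h0.0070 t29.06 F(box) [5.5 0.6 3.9] Mz0.06 tipz0.0848 w0.0088
h0.0075 t29.31 F(box) [6.  1.6 4.1] Mz0.02 tipz0.0852 w0.0090
h0.0080 t29.56 F(box) [6.8 1.5 3.1] Mz0.03 tipz0.0856 w0.0091
h0.0085 t29.81 F(box) [7.9 1.  2.1] Mz0.03 tipz0.0861 w0.0091
h0.0090 t30.06 F(box) [8.7 1.  1.3] Mz0.05 tipz0.0865 w0.0092
h0.0095 t30.31 F(box) [9.8 1.6 1. ] Mz0.01 tipz0.0870 w0.0089
h0.0100 t30.56 F(box) [10.   0.9 -0.2] Mz-0.00 tipz0.0874 w0.0094
h0.0105 t30.81 F(box) [12.1  1.2 -3.6] Mz0.02 tipz0.0875 w0.0094
```

```bash
python3 - <<'E'
from h import *
from cell import *
d=np.load('dx.npy');dx=d[:2].copy();h=d[2]-.0004;f=1.47;th=-.03
for k in range(4):
    dx[0]+=.0005
    p,r=pose(th,h,f,dx); move_straight(p,r,max_speed=.01); F=st(read_state(),'dx%.4f'%dx[0])
    if F[0]<4: break
release(); st(read_state(),'rel')
pos=read_state()['position']
move_straight(pos+[0,0,.10],max_speed=.1)
p=bx(-.045,-.13,.21+tips_ahead); move_to(p,[180,0,83.23])
for n in ["side","wrist","top"]:
    c=capture(n); cv2.imwrite(f"pics/{n}7.png",c["img"][:,:,::-1]); np.savez(n+"7.npz",**c)
c=dict(np.load("wrist7.npz"));P=cloud(c);B=tob(P);ok=c["range_z"]>0
m=ok&(abs(B[...,0]+.045)<.05)&(abs(B[...,1])<.05)
top=m&(B[...,2]>.108)&(B[...,2]<.14);q=B[top];print('top',q.mean(0),q[:,2].max(),cv2.minAreaRect(q[:,:2].astype(np.float32)))
pl=ok&(abs(B[...,1]-.045)<.015)&(B[...,0]>-.07)&(B[...,0]<.03);q=B[pl]
print(np.linalg.lstsq(np.c_[q[:,:2],np.ones(len(q))],q[:,2],rcond=None)[0])
st(read_state(),'end')
E
```

```text
dx0.0002 t31.06 F(box) [8.4 1.2 0.7] Mz0.03 tipz0.0873 w0.0093
dx0.0007 t31.31 F(box) [6.1 0.6 1.9] Mz-0.04 tipz0.0873 w0.0096
dx0.0012 t31.56 F(box) [6.1 1.8 2.8] Mz0.04 tipz0.0872 w0.0091
dx0.0017 t31.81 F(box) [5.2 1.8 4.3] Mz0.01 tipz0.0871 w0.0092
rel t33.22 F(box) [-0.2  0.1  0.1] Mz0.05 tipz0.0866 w0.0870
top [-0.04316634  0.00046191  0.11857443] 0.12153898680650069 ((-0.043089430779218674, 0.0007511917501688004), (0.008409987203776836, 0.041133731603622437), 5.6305742263793945)
[-0.00107458 -0.00849704  0.07971643]
end t35.11 F(box) [-0.1  0.2  0.1] Mz0.02 tipz0.2093 w0.0869
```

View pics/wrist7.png

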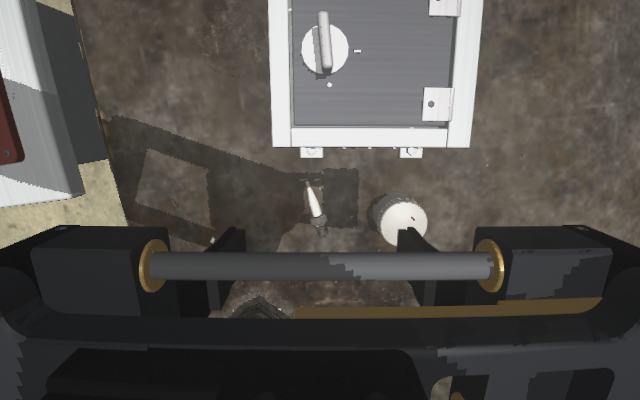

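View pics/side7.png

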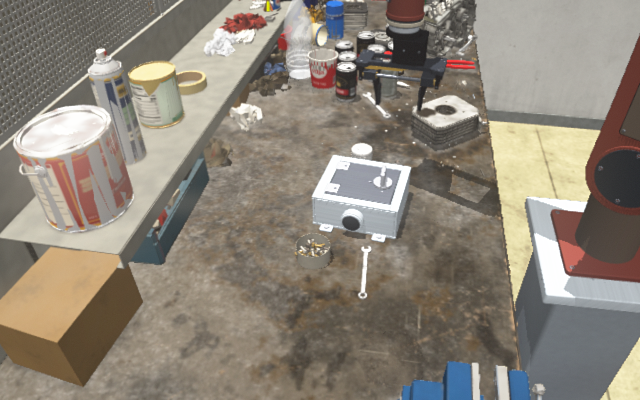

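The wrist view shows the wing across the box at (324,42), f≈1.47. The hatch is flush with nothing holding it: its slope is 0.001, where it stood ajar at 0.028 before. The piston, plug, tin and spanner sit where they did at the start. Handing in.

```bash
python3 -c "
from cell import *
sign_off(); print(read_state()['time'])"
```

```text
the job is handed in; nothing more can be done
the job is handed in; nothing more can be done
```

The hatch is shut and locked, and I handed the job in at about 35 s of the 64 s allowed. I swung the hatch shut with closed fingers, gripped the wing and turned it from about -0.16 to 0. I then pushed down until the buffers stopped it at about 18 N. From there I turned it clockwise to 1.47 rad at 15–18 N with almost no torque, let it rise about 3.7 mm into the notch, and released.

**Last checks:**
- **Lock:** before I let go, the fastener resisted a light upward pull (about 3.5 N). With the arm clear, the hatch lies flush (slope 0.001, against 0.028 ajar before) and the wing reads about 1.47 rad.
- **Surroundings:** by eye, the piston, plug, tin and spanner are where they started. The arm touches nothing.

**What went wrong or disagreed:**
- **Wrong first grip:** my first grip closed along the wing's length because my yaw was 90° out, so I regripped across its thickness.
- **Pin position:** I first took the pin to be resting on the catch plate. The later push suggested it was probably already in the slot.
- **Side force:** about 12 N built up sideways on the tool during let-up, down to about 5 N before I released.
- **Not measured:** pin and buffer forces can't be read directly, so I judged them from the wrist force.

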